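# Tap the turned finial central on its newel cap

### The arm

A 6-joint arm with a two-finger parallel gripper is mounted at the origin on the work surface. World frame = base frame: x ahead of the robot, y to its left, z up, the work surface at z = 0. Lengths are in m, angles in rad, forces in N, time in s.
With the tool pointing down it reaches from about 0.3 to 0.85 m from the base axis. Payload 4.2 kg.
Tool frame: the origin (TCP) lies midway between the tips of the shut fingers; the grasp point (between the pads) lies 19 mm behind it; z points along the fingers, x is the direction in which the jaws open and shut, and the axes are right-handed (so a half turn about z gives the same grasp; the last joint's range is limited). The gripper opens to 91 mm and grips with 3 to 60 N. Pads are 32 mm wide; open, the fingers measure 118 mm over their backs; the gripper's body (76 mm by 178 mm) begins 60 mm behind the grasp point.
Start: joints at [-1.331, 0.32, 1.565, -0, 1.257, -0.02], TCP at [0.148, -0.556, 0.214] pointing down, gripper open.
Joint ranges: [-3.11, 3.11], [-0.84, 2.01], [0.21, 2.61], [-1.34, 4.49], [0.05, 2.63], [-2.56, 2.56]. Speed limits (rad/s): [2.57, 2.57, 3.14, 3.14, 3.14, 3.14].

### API

Orientations are given as a unit quaternion [x, y, z, w].
In Python, from workcell import get_state, grab_frame, finish_job, regions_of gives the robot as it stands.
- The arm moves only by the tool arm_command, never from a script. Its argument "commands" is a list of rows, each a list of 5 numbers: the closure, from -1 (fully open) to 1 (shut), then the shift along the tool's x, y, z in mm, then the turn about the tool's z in degrees. A call has 1 to 8 rows; each row is the pose to reach, as a shift and turn from the pose commanded when the call began, along the tool's axes at that moment; what a row does not reach only later rows make up. A row lasts 1/10 s, in which the tool goes at most 50 mm and 8.59 degrees, less where a joint would pass 70% of its speed; a pose out of reach is approached as far as the arm can. A call with a gripper value outside its range is refused whole. The fingers move at their own pace and stop on an object; the grip force is fixed at half the most. Time passes only in rows, so rows that repeat a pose let the fingers close. It gives the time, the measured TCP pose, the force and the opening at its end, in the units of the state.
- get_state(): the state, without advancing time (a new reading comes with each control period).
- grab_frame(name): name is "scene" or "top" or "wrist"; returns a dict with "pixels" (384x512x3 uint8, red, green, blue), "K" (3x3 intrinsics, pixels), "k1" (the pictures are not rectified: a ray, as slopes to the right and down, at radius r is drawn at 1 + k1 r^2 times it, then the intrinsics apply), "extrinsics" (4x4, takes a point from camera to world coordinates); the wrist camera has in their place "mount" (4x4, takes a point from camera to tool coordinates, whose origin is the TCP and whose axes are the tool frame's). Camera axes: x right, y down, z forward; pixel columns grow to the right and rows downward; lengths in m; the calibration is good to about 2 mm. A picture is of the moment at which its call begins: read the wrist's pose just before it. There is no depth.
- finish_job(): hands the job in, once; it reports no verdict.
Trained networks look in the newest picture that a camera, given by its name, has taken for a name from the list of things; names that differ only in an ending like _2 or _b are one class to them, and where a whole thing is asked for, a point or a joint stands for the part that bears it (a point fixed in the world has none). Each returns a list of dicts, best first, with "confidence" (0 to 1); they miss things now and then, are a little off and sometimes report something else, mostly with a low value. They report only what shows in the picture. A call takes as long as a camera call. They do not tell look-alikes from the thing itself.
- regions_of(thing, camera): "pixels" (384x512 bool, what is visible of it) and "point" ([row, column] in pixels, amid what is visible of it).
The state is a dict: "time_s": time; "joint_pos": joint angles; "dq": joint speeds; "joint_torque": joint torques, N m; "eef_pos": TCP position; "tcp_rot": TCP orientation; "force": force on the tool from outside, world axes, zero at the start; "wrist_torque": the same for the moment, N m; "finger_gap": finger opening in m.
Only numpy, scipy, OpenCV 4.12 (cv2) and the standard library are available. Lean on these libraries where they do the work, as an engineer would, in place of code of your own. Each camera call takes 0.05 s, during which the arm holds its last target.

### The job

Two oak newel caps on the bench each carry a turned walnut finial; on one of them the finial stands well off centre. With light taps of the fingertips, nudge that finial across its cap until it stands in the middle, with the same margin on all four sides, ready to be marked for gluing. It is wobbly: never pinch it, pick it up or tip it, do not shift its cap, and leave the finished cap and finial and everything else on the bench alone.

Things in the scene. Friction and masses are not known exactly. Their poses are not given: they have to be found in the camera images.
- finial: the off-centre finial: turned dark walnut, 70 mm tall, standing loose on the cap (45 g or so, 30 to 70 g). From the bottom: round foot 36 mm diameter and 10 mm high (the widest part, vertical side), then a thin neck 16 mm diameter with a collar, then a ball 31 mm diameter centred 48 mm up, a small button on top. Origin at the centre of the foot's underside, z up. It slides when pushed on the foot and tips when pushed at the ball
- cap_top (a point): centre of the upper face of the cap that carries the off-centre finial. The cap is a loose square oak block, 92 x 92 mm, 30 mm high (lower 10 mm rebated to 76 mm square), about 0.18 kg, flat on the bench with pencil diagonals drawn on its flat top; the point lies on the top face, 30 mm above the bench; x and y parallel to the cap's sides
- finial_done: the finished finial, identical, already standing in the centre of the other cap: leave alone. Origin at the centre of the foot's underside
- cap_done_top (a point): centre of the upper face of the finished cap, identical to the other (92 x 92 x 30 mm): leave alone
- glue: yellow glue bottle, 56 mm diameter, 150 mm tall, standing beyond the caps. Origin at the centre of its underside
- gauge: wooden marking gauge lying on the bench to the left: 200 mm beam, 66 mm high over its brass screw. Origin under its stock
- square: try square lying flat to the right: 115 mm walnut stock, 150 mm steel blade, 18 mm high. Origin under the stock's centre
- pencil: flat red carpenter's pencil, 170 mm long, 7 mm high, lying on the bench between the two caps. Origin under its centre
- wax: round wax tin with a green lid, 87 mm diameter, 30 mm high, beyond the caps to the left. Origin at the centre of its underside
Mind the look-alikes: they are no part of the job. What is shaped like the part that bears cap_done_top but orange or purple is not meant. What is shaped like the part that bears cap_top but blue or red is not meant.

How it is judged:
By the outcome, as a careful person would: the job done as asked, in the order asked, and still so for the second after the job is handed in, with the robot touching nothing.
It also fails if it takes over 54 s, if anything falls off the work surface, if the arm or the gripper's body presses on something with over 40 N, if the wrist force passes 120 N, or if a joint passes its speed limit or range.

## Working session

There is one attempt and no reset: what is moved stays moved. The work goes in short steps, Python scripts to look and compute and a tool call to move; the robot and the scene stay as the last step left them, time stands still between calls to the robot, and variables do not carry over. Pictures are saved under pics/ and viewed, and the job is handed in when it is done.

Besides the shell and the picture viewer there is one more tool, called after "Call:" in YAML: its name, and indented under it one key for each argument. arm_command: Moves the arm, as the interface text tells. Its arguments: {"type":"object","properties":{"commands":{"type":"array","items":{"type":"array","items":{"type":"number"}}}},"required":["commands"]}

```bash
mkdir -p pics; ls; cat > h.py <<'E'
import numpy as np, cv2, json, pickle
from workcell import get_state, grab_frame, finish_job, regions_of
def save(f,n): cv2.imwrite('pics/'+n, cv2.cvtColor(f['pixels'],cv2.COLOR_RGB2BGR))
def ray(f,row,col,E=None):
    K=np.array(f['K']);k1=f['k1']
    d=np.array([(col-K[0,2])/K[0,0],(row-K[1,2])/K[1,1]])
    u=d.copy()
    for _ in range(20): u=d/(1+k1*(u@u))
    E=np.array(f['extrinsics']) if E is None else E
    return E[:3,3], E[:3,:3]@np.array([u[0],u[1],1])
def onz(f,row,col,z,E=None):
    o,d=ray(f,row,col,E); return o+d*(z-o[2])/d[2]
def proj(f,P,E=None):
    E=np.array(f['extrinsics']) if E is None else E
    p=E[:3,:3].T@(np.asarray(P,float)-E[:3,3]); u=p[:2]/p[2]; u=u*(1+f['k1']*(u@u))
    K=np.array(f['K']); return K[0,0]*u[0]+K[0,2],K[1,1]*u[1]+K[1,2]
E
python3 - <<'E'
from h import *
s=get_state(); print(s)
for c in ['scene','top']:
    f=grab_frame(c); save(f,c+'0.png'); print(c,f['K'],f['k1'],np.round(f['extrinsics'],3).tolist())
    for t in ['finial','cap_top','cap_done_top','finial_done','glue','gauge','square','pencil','wax']:
        for r in regions_of(t,c): print(t,round(r['confidence'],2),r['point'],r['pixels'].sum())
E
```

```text
pics
{'time_s': 0.0, 'joint_pos': array([-1.33103713e+00,  3.20265556e-01,  1.56565399e+00, -3.41465888e-05,
        1.25741760e+00, -2.00010263e-02]), 'dq': array([ 0.00015955,  0.00027032,  0.00037878, -0.00111131, -0.00014312,
       -0.00198843]), 'joint_torque': array([ 5.06013093e-04, -4.12464666e+01, -2.31971669e+01,  7.27018621e-02,
        4.57381003e-02, -1.47518658e-04]), 'eef_pos': array([ 0.14755772, -0.55522161,  0.21314515]), 'tcp_rot': array([ 7.92735160e-01, -6.09565587e-01, -6.90838123e-04, -5.32745958e-04]), 'force': array([0.86363747, 0.06661195, 0.20930036]), 'wrist_torque': array([ 0.06922709, -0.01353316, -0.0221834 ]), 'finger_gap': 0.09116917866417489}
scene [[416.08193852   0.         255.40303725]
 [  0.         416.08193852 186.80970543]
 [  0.           0.           1.        ]] 0.02863017869691381 [[-0.396, 0.686, -0.61, 1.338], [0.918, 0.305, -0.253, 0.325], [0.012, -0.66, -0.751, 1.066], [0.0, 0.0, 0.0, 1.0]]
finial 0.61 [170.3, 225.9] 165
cap_top 0.88 [117.6, 177.9] 477
cap_top 0.8 [182.9, 235.0] 587
cap_top 0.67 [156.1, 247.0] 551
cap_done_top 0.89 [
[... 391 characters left out ...]
         358.82556862 187.72192292]
 [  0.           0.           1.        ]] -0.08105266608105986 [[0.003, -0.997, 0.081, 0.431], [-1.0, -0.003, 0.006, -0.02], [-0.005, -0.081, -0.997, 1.108], [0.0, 0.0, 0.0, 1.0]]
finial 0.49 [195.6, 291.9] 86
cap_top 0.79 [243.6, 292.5] 944
cap_top 0.77 [186.9, 288.3] 810
cap_top 0.67 [267.1, 403.2] 956
cap_done_top 0.92 [187.2, 220.3] 802
cap_done_top 0.71 [188.8, 154.9] 887
cap_done_top 0.64 [238.6, 210.8] 927
cap_done_top 0.24 [190.7, 289.1] 914
glue 0.92 [103.8, 242.2] 435
gauge 0.73 [208.0, 106.0] 599
gauge 0.67 [104.5, 241.3] 400
square 0.81 [165.6, 393.6] 872
pencil 0.65 [188.4, 257.4] 210
pencil 0.34 [184.9, 219.1] 117
wax 0.98 [115.9, 177.5] 677
```

```bash
python3 - <<'E'
import cv2
a=cv2.imread('pics/scene0.png');cv2.imwrite('pics/s0z.png',cv2.resize(a[90:300,110:430],None,fx=2.5,fy=2.5,interpolation=2))
a=cv2.imread('pics/top0.png');cv2.imwrite('pics/t0z.png',cv2.resize(a[90:300,100:420],None,fx=2.5,fy=2.5,interpolation=2))
E
```

```text
(no output)
```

View pics/s0z.png

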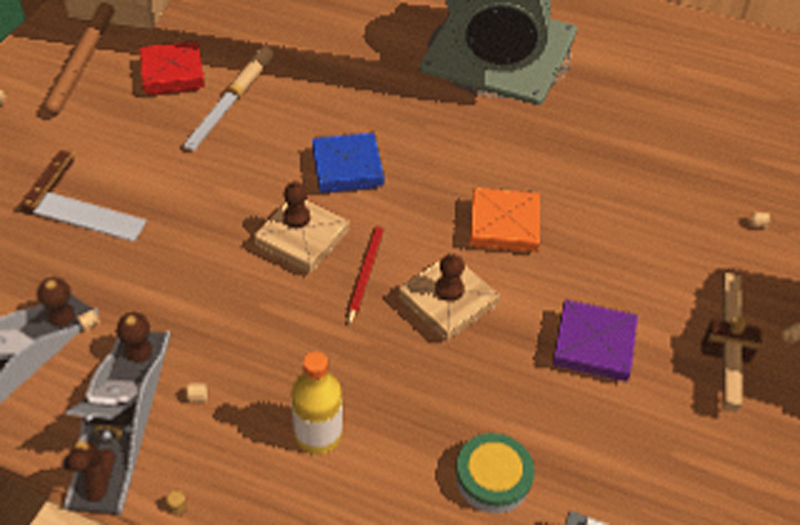

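View pics/t0z.png

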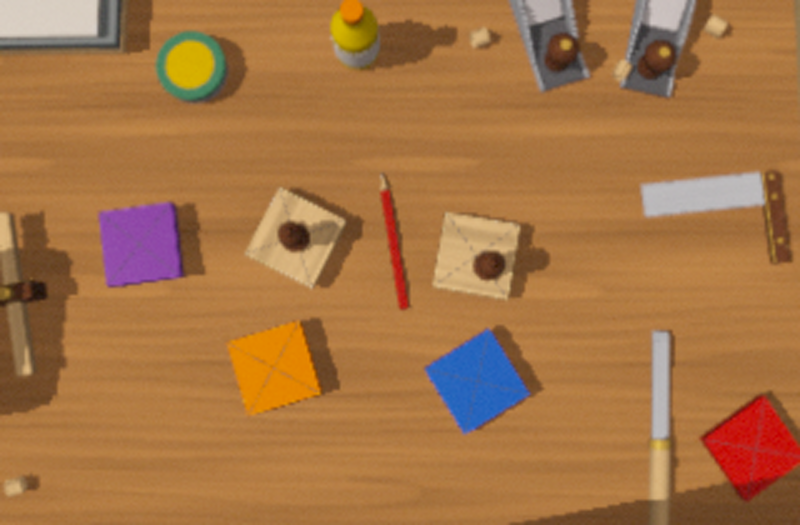

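The scene view shows the off-centre finial on the oak cap at about (235,180), and the finished one at about (290,208). The blue, red, orange and purple blocks are look-alikes. In the top view the target cap is at about (290,192) with the finial toward its robot-right corner.

```bash
python3 - <<'E'
from h import *
f=grab_frame('wrist'); save(f,'w0.png'); print(np.round(f['mount'],3).tolist(), f['K'],f['k1'])
t=grab_frame('top')
R=regions_of('cap_top','top')
for r in R:
    print(r['point'],r['confidence'],onz(t,*r['point'],0.03))
    m=r['pixels'].astype(np.uint8); c=max(cv2.findContours(m,0,1)[0],key=cv2.contourArea); b=cv2.minAreaRect(c); print(b)
    for q in cv2.boxPoints(b): print(np.round(onz(t,q[1],q[0],0.03),4))
for r in regions_of('finial','top'): print('fin',r['confidence'],r['point'],onz(t,*r['point'],0.085))
for n,p in dict(gl=(103.8,242.2),done=(187.2,220.3),pen=(188.4,257.4)).items(): print(n,onz(t,*p,0.03))
E
```

```text
[[1.0, -0.0, 0.0, -0.0], [0.0, 0.959, 0.282, -0.081], [-0.0, -0.282, 0.959, -0.171], [0.0, 0.0, 0.0, 1.0]] [[308.46543848   0.         256.24617689]
 [  0.         308.46543848 195.45686269]
 [  0.           0.           1.        ]] -0.08412779092654409
[191.6, 290.2] 0.96 [ 0.50773216 -0.11289681  0.03      ]
((290.4640197753906, 191.94802856445312), (31.66272735595703, 30.857742309570312), 10.30484676361084)
[ 0.4694 -0.0584  0.03  ]
[ 0.5612 -0.0752  0.03  ]
[ 0.5442 -0.1694  0.03  ]
[ 0.4526 -0.152   0.03  ]
[267.7, 398.5] 0.86 [ 0.27910975 -0.43883917  0.03      ]
((400.7042236328125, 268.79705810546875), (32.49815368652344, 31.15908432006836), 55.491477966308594)
[ 0.29   -0.3782  0.03  ]
[ 0.3422 -0.4579  0.03  ]
[ 0.2612 -0.5138  0.03  ]
[ 0.2096 -0.4337  0.03  ]
[242.8, 291.6] 0.58 [ 0.35456296 -0.11658812  0.03      ]
((290.2205810546875, 241.86764526367188), (32.24173355102539, 31.727235794067383), 59.036251068115234)
[ 0.374  -0.0471  0.03  ]
[ 0.4228 -0.1286  0.03  ]
[ 0.3405 -0.1779  0.03  ]
[ 0.2922 -0.0966  0.03  ]
fin 0.51 [196.9, 292.9] [ 0.48868733 -0.11583638  0.085     ]
gl [0.77915409 0.03369197 0.03      ]
done [0.52050226 0.09799803 0.03      ]
pen [ 0.51715389 -0.01404402  0.03      ]
```

View pics/w0.png

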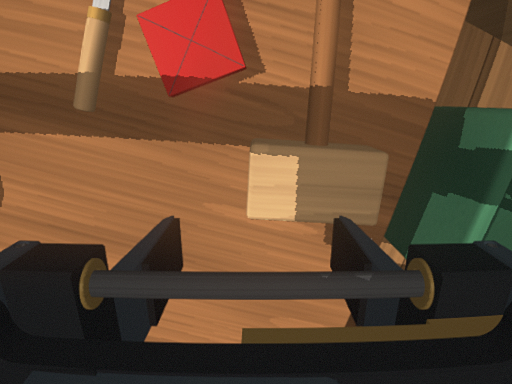

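Call:
arm_command:
  commands:
    - [-1,-306,-469,0,-108]
    - [-1,-306,-469,0,-108]
    - [-1,-306,-469,0,-108]
    - [-1,-306,-469,0,-108]
    - [-1,-306,-469,0,-108]
    - [-1,-306,-469,0,-108]
    - [-1,-306,-469,0,-108]
    - [-1,-306,-469,0,-108]

```text
time_s: 2.0
eef_pos: [0.4164, -0.2568, 0.2143]
tcp_rot: [0.999, -0.052, 0.0, 0.0]
force: [0.6, 0.1, -0.1]
finger_gap: 0.0915
```

Call:
arm_command:
  commands:
    - [-1,90,-125,0,-39]
    - [-1,90,-125,0,-39]
    - [-1,90,-125,0,-39]
    - [-1,90,-125,0,-39]
    - [-1,90,-125,0,-39]
    - [-1,90,-125,0,-39]

```text
time_s: 2.6
eef_pos: [0.5189, -0.1436, 0.2138]
tcp_rot: [0.96, 0.281, -0.0, -0.0]
force: [0.3, -0.6, 0.4]
finger_gap: 0.0913
```

```bash
cat >> h.py <<'E'
from scipy.spatial.transform import Rotation as Ro
def wrist():
    s=get_state(); f=grab_frame('wrist')
    T=np.eye(4); T[:3,:3]=Ro.from_quat(s['tcp_rot']).as_matrix(); T[:3,3]=s['eef_pos']
    return s,f,T@np.array(f['mount'])
E
python3 - <<'E'
from h import *
s,f,E=wrist(); save(f,'w1.png'); pickle.dump((s,f,E),open('w1.pkl','wb'))
print(s['eef_pos'],s['tcp_rot'],s['time_s'])
for t in ['cap_top','finial']:
    for r in regions_of(t,'wrist'):
        print(t,r['confidence'],r['point'],r['pixels'].sum(),onz(f,*r['point'],.03,E))
E
```

```text
[ 0.51888354 -0.14360924  0.21379593] [ 9.59571119e-01  2.81466249e-01 -1.36826829e-04 -4.99051495e-06] 2.6
cap_top 0.93 [236.3, 8.6] 363 [ 0.28449737 -0.39072179  0.03      ]
cap_top 0.86 [73.8, 146.3] 7311 [ 0.35543979 -0.11181819  0.03      ]
cap_top 0.57 [143.2, 265.7] 5203 [ 0.50798959 -0.10555304  0.03      ]
finial 0.69 [154.7, 245.6] 990 [ 0.49566534 -0.12921415  0.03      ]
finial 0.44 [1.0, 387.8] 60 [0.53395813 0.0924439  0.03      ]
```

View pics/w1.png

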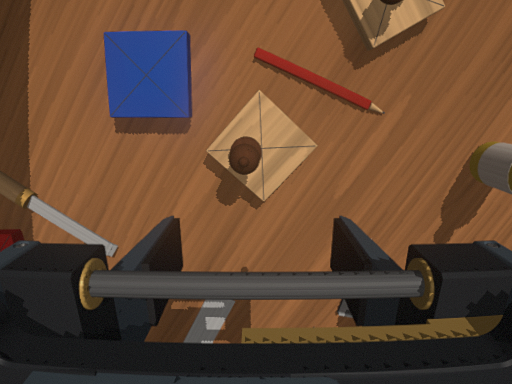

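The wrist view shows the target cap with corners near (260,91), (316,145), (263,202), (208,150), a pencil-line cross near (262,147), and the finial around (245,155).

```bash
python3 - <<'E'
from h import *
a=cv2.imread('pics/w1.png');cv2.imwrite('pics/w1z.png',cv2.resize(a[85:210,200:325],None,fx=4.8,fy=4.8,interpolation=2))
E
```

```text
(no output)
```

View pics/w1z.png

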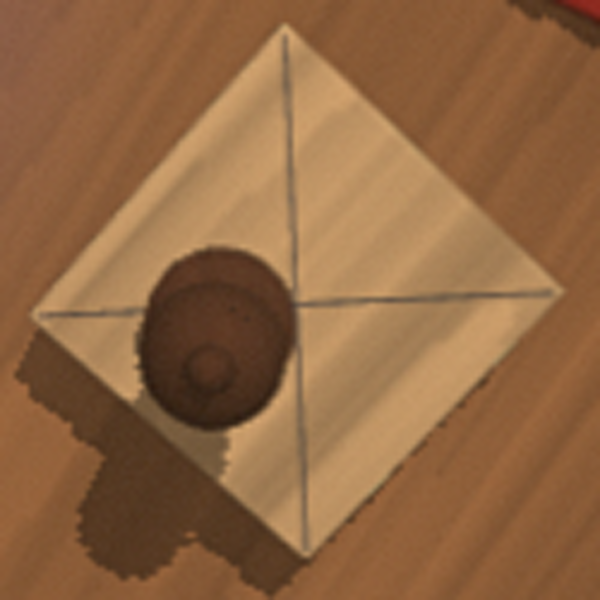

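```bash
cat >> h.py <<'E'
from scipy.optimize import minimize
def sil(f,E,xy,shape=(384,512),S=8):
    x,y=xy; pts=[]
    m=np.zeros((shape[0],shape[1]),np.uint8)
    a=np.linspace(0,2*np.pi,60)
    def poly(P):
        q=np.array([proj(f,p,E) for p in P]); q=cv2.convexHull(np.round(q*16).astype(np.int32))
        cv2.fillConvexPoly(m,q,255,cv2.LINE_AA,4)
    poly([[x+.018*np.cos(t),y+.018*np.sin(t),z] for t in a for z in (.03,.04)])
    poly([[x+.008*np.cos(t),y+.008*np.sin(t),z] for t in a for z in (.04,.065)])
    P=[]
    for ph in np.linspace(-1.5,1.5,15):
        P+=[[x+.0155*np.cos(ph)*np.cos(t),y+.0155*np.cos(ph)*np.sin(t),.078+.0155*np.sin(ph)] for t in a[::2]]
    poly(P)
    return m/255.
def fit_fin(f,E,g,thr=95):
    im=f['pixels'].astype(float); V=im.max(2)
    u,v=proj(f,[g[0],g[1],.05],E); u,v=int(u),int(v); w=45
    sl=(slice(max(v-w,0),v+w),slice(max(u-w,0),u+w))
    D=np.clip((thr-V)/30+.5,0,1)[sl]
    # region weight: only near the finial
    def cost(p): return np.abs(sil(f,E,p)[sl]-D).sum()
    best=min(((cost((g[0]+i,g[1]+j)),i,j) for i in np.arange(-.02,.021,.004) for j in np.arange(-.02,.021,.004)))
    r=minimize(cost,[g[0]+best[1],g[1]+best[2]],method='Nelder-Mead',options=dict(initial_simplex=np.array([[0,0],[.002,0],[0,.002]])+[g[0]+best[1],g[1]+best[2]],xatol=1e-5,fatol=.01))
    return r.x,r.fun,D.sum()
def fit_cap(f,E,corners,H=.03):
    """corners px list (col,row) -> cx,cy,angle with side 92mm"""
    W=np.array([onz(f,c[1],c[0],H,E)[:2] for c in corners]); c=W.mean(0)
    sides=np.linalg.norm(W-np.roll(W,-1,0),axis=1)
    d=W-c; a=np.unwrap(np.arctan2(d[:,1],d[:,0])*4)/4
    return c,np.degrees(np.mean((np.degrees(np.arctan2(d[:,1],d[:,0]))-45)%90)*np.pi/180),sides,W
E
python3 - <<'E'
from h import *
s,f,E=pickle.load(open('w1.pkl','rb'))
g=cv2.cvtColor(f['pixels'],cv2.COLOR_RGB2GRAY)
z=np.array([(285,23),(564,291),(308,557),(33,316)],float)/4.8-.5+.5/4.8+[200,85]
print(z)
c=cv2.cornerSubPix(g,z.astype(np.float32).reshape(-1,1,2),(4,4),(-1,-1),(3,50,.01)).reshape(-1,2);print(c)
for C in (z,c): print(fit_cap(f,E,C))
x=np.array([296,303])/4.8-.4+[200,85]; print('cross',onz(f,x[1],x[0],.03,E))
for thr in (75,95,110): print(fit_fin(f,E,[.49,-.125],thr))
p,_,_=fit_fin(f,E,[.49,-.125],95)
o=f['pixels'].copy(); m=(sil(f,E,p)>.5).astype(np.uint8); cv2.drawContours(o,cv2.findContours(m,0,1)[0],-1,(0,255,0),1)
cv2.imwrite('pics/w1f.png',cv2.resize(o[85:210,200:325,::-1],None,fx=4,fy=4,interpolation=0))
E
```

```text
[[258.97916667  89.39583333]
 [317.10416667 145.22916667]
 [263.77083333 200.64583333]
 [206.47916667 150.4375    ]]
[[258.91406  89.32068]
 [316.91815 145.36696]
 [263.61777 201.05135]
 [205.75108 150.82559]]
(array([ 0.50676818, -0.11229937]), np.float64(80.39282207126874), array([0.09085837, 0.09043991, 0.09008769, 0.09056763]), array([[ 0.46945113, -0.05995361],
       [ 0.55899067, -0.07537805],
       [ 0.54371595, -0.16451873],
       [ 0.45491497, -0.14934709]]))
(array([ 0.5066297 , -0.11269667]), np.float64(80.41925389734647), array([0.0909202 , 0.09068301, 0.09063752, 0.09148857]), array([[ 0.46934765, -0.05992519],
       [ 0.55890219, -0.07562447],
       [ 0.54384012, -0.16504786],
       [ 0.45442883, -0.15018917]]))
cross [ 0.50653544 -0.11265534  0.03      ]
(array([ 0.49345115, -0.12589579]), np.float64(749.5882352941177), np.float64(502.59999999999997))
(array([ 0.49389889, -0.12682486]), np.float64(830.4392156862745), np.float64(1477.7333333333333))
(array([ 0.49396793, -0.12708037]), np.float64(968.4392156862746), np.float64(1883.6666666666665))
```

View pics/w1f.png

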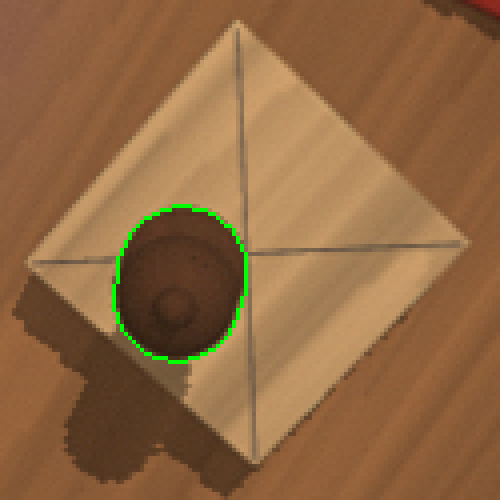

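Call:
arm_command:
  commands:
    - [-1,-12,-27.5,0,-8]
    - [-1,-12,-27.5,0,-15.5]
    - [-1,-12,-27.5,0,-15.5]
    - [-1,-12,-27.5,40,-15.5]
    - [-1,-12,-27.5,80,-15.5]
    - [-1,-12,-27.5,80,-15.5]
    - [-1,-12,-27.5,80,-15.5]

```text
time_s: 3.45
eef_pos: [0.4941, -0.1279, 0.1344]
tcp_rot: [0.914, 0.407, -0.0, -0.0]
force: [0.2, 0.3, 1.4]
finger_gap: 0.0913
```

```bash
python3 - <<'E'
from h import *
s,f,E=wrist(); save(f,'w2.png'); pickle.dump((s,f,E),open('w2.pkl','wb'))
print(s['eef_pos'],s['tcp_rot'],s['time_s'])
R=Ro.from_quat(s['tcp_rot']).as_matrix()
for P in ([.4939,-.1268,.03],[.5066,-.1126,.03]): print(R.T@(np.array(P)-s['eef_pos']))
E
```

```text
[ 0.49411142 -0.12794272  0.13436423] [ 9.13555939e-01  4.06713090e-01 -9.33959089e-05 -2.25988263e-05] 3.45
[ 0.00072358 -0.00090954  0.10436423]
[ 0.0197742  -0.00097424  0.10436134]
```

View pics/w2.png

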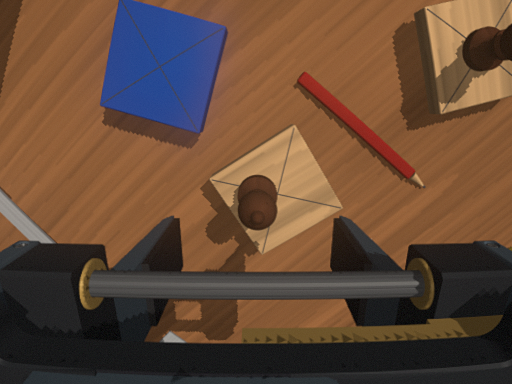

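The finial sits centrally between the open jaws at about (257,195), and the pencil-line cross at about (278,193) lies along tool x. I'll check the fit once more from here.

```bash
python3 - <<'E'
from h import *
s,f,E=pickle.load(open('w2.pkl','rb'))
g=cv2.cvtColor(f['pixels'],cv2.COLOR_RGB2GRAY)
z=np.array([(295,126),(342,206),(263,253),(210,181)],np.float32)
c=cv2.cornerSubPix(g,z.reshape(-1,1,2),(4,4),(-1,-1),(3,50,.01)).reshape(-1,2);print(c)
C=fit_cap(f,E,c); print(C[:3])
for thr in (80,95,110):
    p,_,_=fit_fin(f,E,[.494,-.127],thr); print(p)
p,_,_=fit_fin(f,E,[.494,-.127],95)
R=Ro.from_quat(s['tcp_rot']).as_matrix()
for P in (p,C[0]): print(R.T@(np.array([*P,.03])-s['eef_pos']))
o=f['pixels'].copy(); m=(sil(f,E,p)>.5).astype(np.uint8); cv2.drawContours(o,cv2.findContours(m,0,1)[0],-1,(0,255,0),1)
cv2.imwrite('pics/w2f.png',cv2.resize(o[110:270,190:350,::-1],None,fx=4,fy=4,interpolation=0))
E
```

```text
[[294.13223 124.23318]
 [342.37112 207.48497]
 [260.06165 252.50162]
 [208.73138 178.57033]]
(array([ 0.50604922, -0.11269108]), np.float64(79.97839053374915), array([0.09097329, 0.09093036, 0.08865247, 0.09114368]))
[ 0.49357064 -0.12629969]
[ 0.49399566 -0.12706253]
[ 0.49402542 -0.12706524]
[ 0.0005925  -0.00066278  0.10436422]
[ 0.01933795 -0.00132258  0.10436145]
```

View pics/w2f.png

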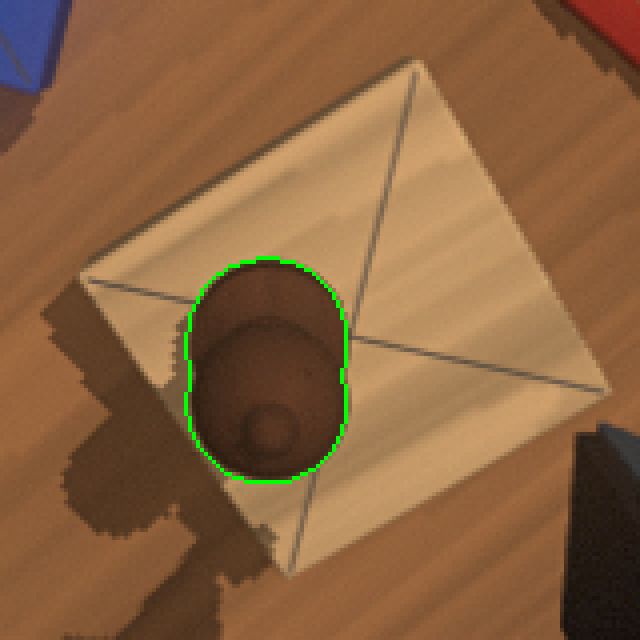

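Call:
arm_command:
  commands:
    - [-1,0,0,40,0]
    - [-1,0,0,75,0]
    - [-1,0,0,92,0]
    - [-1,0,0,101,0]
    - [-1,6,0,101,0]
    - [-1,14,0,101,0]
    - [-1,20,0,101,0]
    - [-1,23,0,101,0]

```text
time_s: 4.3
eef_pos: [0.5106, -0.1099, 0.0341]
tcp_rot: [0.913, 0.408, 0.001, 0.001]
force: [0.5, 0.5, 0.1]
finger_gap: 0.0914
```

Call:
arm_command:
  commands:
    - [-1,2,0,0,0]
    - [-1,4,0,0,0]
    - [-1,6,0,0,0]
    - [-1,8,0,0,0]
    - [-1,10,0,0,0]
    - [-1,12,0,0,0]
    - [-1,12,0,0,0]

```text
time_s: 5.0
eef_pos: [0.5172, -0.1013, 0.0329]
tcp_rot: [0.913, 0.408, 0.0, 0.0]
force: [-0.7, 0.4, -0.4]
finger_gap: 0.0917
```

```bash
cat > look.py <<'E'
import sys
from h import *
n=sys.argv[1]; s,f,E=wrist(); save(f,n+'.png'); pickle.dump((s,f,E),open(n+'.pkl','wb'))
R=Ro.from_quat(s['tcp_rot']).as_matrix()
print(s['eef_pos'],s['force'],s['time_s'])
p,_,_=fit_fin(f,E,[.505,-.115],95)
print('fin',p,R.T@(np.array([*p,.03])-s['eef_pos']), 'cap tool',R.T@(np.array([.5063,-.1127,.03])-s['eef_pos']))
o=f['pixels'].copy(); m=(sil(f,E,p)>.5).astype(np.uint8); cv2.drawContours(o,cv2.findContours(m,0,1)[0],-1,(0,255,0),1)
u,v=map(int,proj(f,[*p,.05],E)); v0=max(v-100,0);u0=max(u-120,0)
cv2.imwrite('pics/'+n+'f.png',cv2.resize(o[v0:v0+200,u0:u0+240,::-1],None,fx=3,fy=3,interpolation=0)); print(u0,v0)
E
python3 look.py w3
```

```text
[ 0.51723012 -0.1012795   0.03290726] [-0.66247252  0.3601542  -0.41119229] 5.0
fin [ 0.4989044 -0.1217833] [-2.75000040e-02  3.10188041e-05  2.90490761e-03] cap tool [-0.01579974 -0.00052124  0.00290584]
85 154
```

View pics/w3f.png

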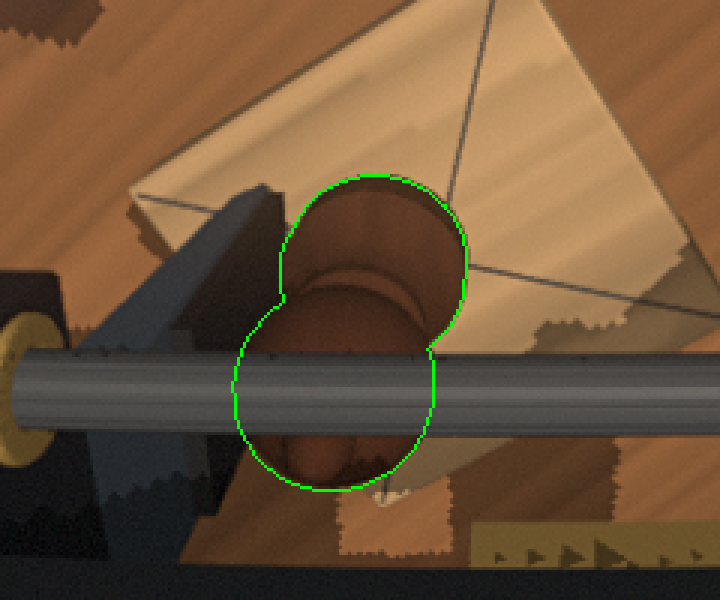

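The left pad touches the foot and the finial has slid without tipping. About 11.7 mm remain.

Call:
arm_command:
  commands:
    - [-1,2,0,0,0]
    - [-1,4,0,0,0]
    - [-1,6,0,0,0]
    - [-1,8,0,0,0]
    - [-1,9.5,0,0,0]
    - [-1,9.5,0,0,0]
    - [-1,9.5,0,0,0]

```text
time_s: 5.75
eef_pos: [0.5234, -0.0943, 0.033]
tcp_rot: [0.913, 0.408, 0.0, 0.0]
force: [0.9, -0.3, 0.1]
finger_gap: 0.0911
```

```bash
python3 look.py w4
```

```text
[ 0.5234302  -0.09430301  0.03295034] [ 0.93060241 -0.30536453  0.12773898] 5.75
fin [ 0.50491901 -0.1148362 ] [-2.76453411e-02 -8.84855929e-05  2.95093063e-03] cap tool [-0.02513275 -0.00048515  0.00295083]
85 154
```

View pics/w4f.png

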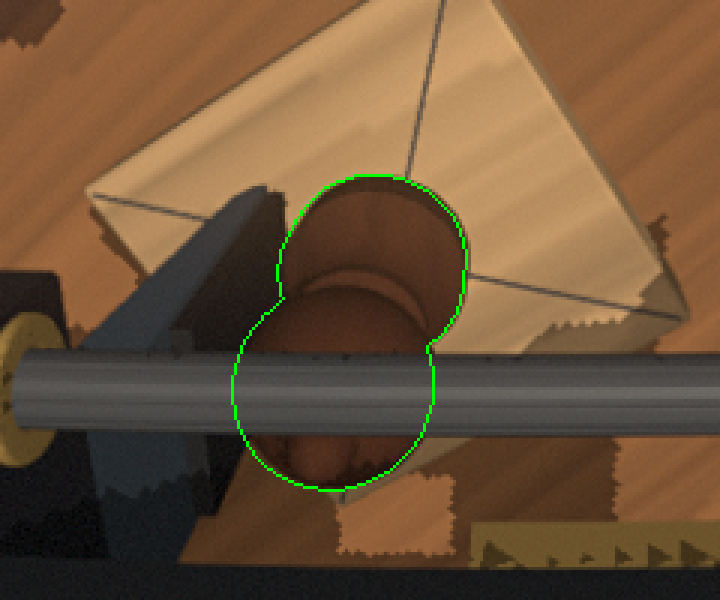

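View pics/w4.png

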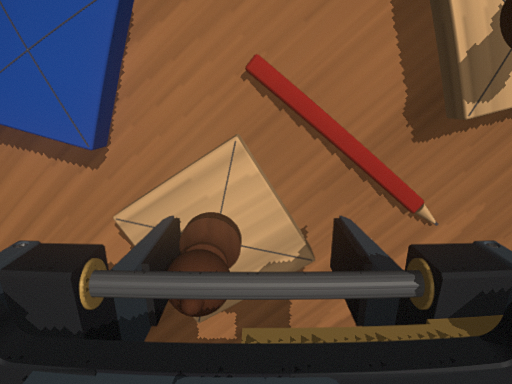

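```bash
python3 - <<'E'
from h import *
s,f,E=pickle.load(open('w4.pkl','rb'))
R=Ro.from_quat(s['tcp_rot']).as_matrix()
P=onz(f,239.2,215,.03,E); print(P,R.T@(P-s['eef_pos']))
E
```

```text
[ 0.50661812 -0.11255135  0.03      ] [-0.02480977 -0.00034737  0.00295084]
```

The pencil-line cross still measures (0.5066, -0.1126), so the cap hasn't moved. About 2.7 mm remain.

Call:
arm_command:
  commands:
    - [-1,1,0,0,0]
    - [-1,2,0,0,0]
    - [-1,2.7,0,0,0]
    - [-1,2.7,0,0,0]
    - [-1,2.7,0,0,0]

```text
time_s: 6.3
eef_pos: [0.5252, -0.0923, 0.0329]
tcp_rot: [0.913, 0.408, 0.0, 0.0]
force: [0.3, -0.8, 0.2]
finger_gap: 0.0913
```

```bash
python3 look.py w5
```

```text
[ 0.52521791 -0.092307    0.03294228] [ 0.31837985 -0.76272963  0.15388645] 6.3
fin [ 0.50655813 -0.11302346] [-2.78810428e-02 -7.48581436e-05  2.94243444e-03] cap tool [-0.02781237 -0.00048295  0.00294238]
84 154
```

Call:
arm_command:
  commands:
    - [-1,-5,0,0,0]
    - [-1,-16,0,0,0]
    - [-1,-27,0,0,0]
    - [-1,-27,0,0,0]
    - [-1,-27,0,-40,0]
    - [-1,-27,0,-90,0]
    - [-1,-27,0,-140,0]
    - [-1,-27,0,-180,0]

```text
time_s: 7.15
eef_pos: [0.5075, -0.1127, 0.216]
tcp_rot: [0.913, 0.408, 0.001, 0.001]
force: [0.5, -0.1, 0.1]
finger_gap: 0.091
```

Call:
arm_command:
  commands:
    - [-1,0,28,0,0]
    - [-1,0,28,0,0]
    - [-1,0,28,0,0]

```text
time_s: 7.45
eef_pos: [0.5275, -0.1312, 0.2124]
tcp_rot: [0.913, 0.407, -0.0, -0.001]
force: [-0.5, -0.2, -0.7]
finger_gap: 0.091
```

```bash
python3 look.py w6; python3 - <<'E'
from h import *
f=grab_frame('scene'); save(f,'s6.png')
a=cv2.imread('pics/s6.png');cv2.imwrite('pics/s6z.png',cv2.resize(a[90:300,110:430],None,fx=2.5,fy=2.5,interpolation=2))
E
```

```text
[ 0.52745165 -0.13122634  0.21242205] [-0.49724723 -0.17198358 -0.65303632] 7.45
fin [ 0.50677007 -0.11261316] [ 1.24289208e-04 -2.75796749e-02  1.82459118e-01] cap tool [-0.00025433 -0.02787149  0.18245969]
135 54
```

View pics/w6f.png

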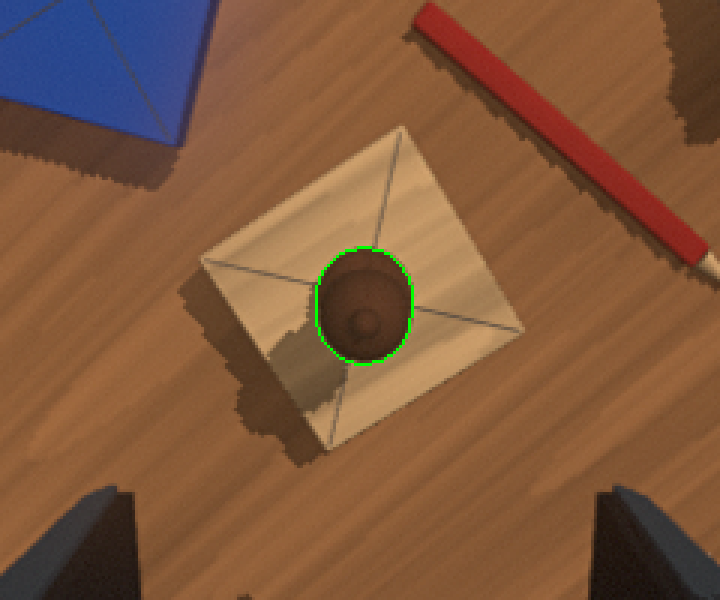

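View pics/s6z.png

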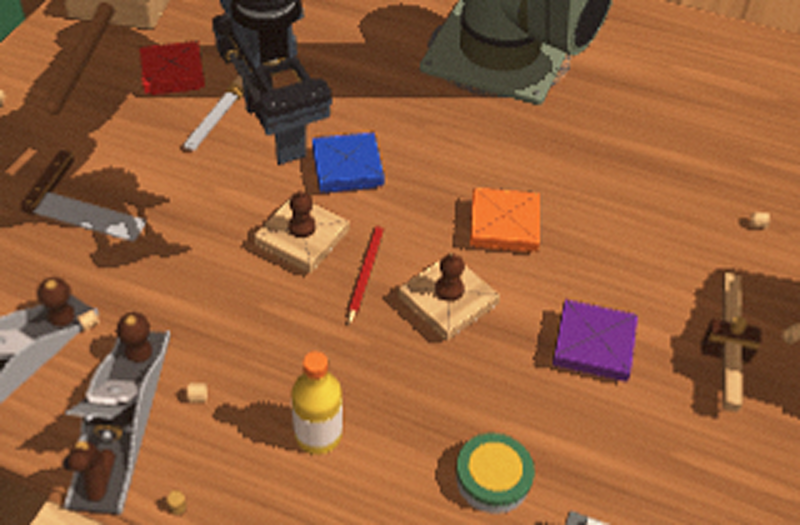

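```bash
python3 - <<'E'
from h import *
s,f,E=pickle.load(open('w6.pkl','rb'))
z=np.array([(402,126),(523,330),(330,450),(203,260)])/3-.33+[135,54]
C=fit_cap(f,E,z);print(C[:3])
# diagonals' intersection from drawn lines
def I(a,b,c,d):
    A=np.cross([*a,1],[*b,1]);B=np.cross([*c,1],[*d,1]);q=np.cross(A,B);return q[:2]/q[2]
x=I((400,135),(375,247),(210,262),(520,330)); x2=I((400,135),(332,446),(210,262),(520,330))
for q in (x,x2):
    q=q/3-.33+[135,54]; print('cross',onz(f,q[1],q[0],.03,E))
for t in (75,85,95,110): print(fit_fin(f,E,[.5066,-.1127],t)[0])
E
```

```text
(array([ 0.50681497, -0.11221084]), np.float64(80.63316852929034), array([0.08966059, 0.08980451, 0.0895588 , 0.08973261]))
cross [ 0.50696794 -0.11252822  0.03      ]
cross [ 0.50719133 -0.11236799  0.03      ]
[ 0.50598033 -0.11195522]
[ 0.50600598 -0.11193623]
[ 0.50644122 -0.11239727]
[ 0.50651924 -0.11298503]
```

Finial and cap centre agree to within about 1 mm in both axes. The finial stands upright and the cap hasn't moved.

```bash
python3 -c "
from h import *
print(finish_job())"
```

```text
the job is handed in; nothing more can be done
None
```

The off-centre finial now stands in the middle of its cap, and the job is handed in at about 7.5 s of the 54 s allowed. I straddled the finial with the jaws fully open and nudged its foot about 19 mm with one pad, in short slow steps. Then I backed off and lifted clear.

**Last checks:**
- **Centring:** in the last wrist view the finial measured (0.5060–0.5068, -0.1119 to -0.1130) m. The cap centre measured (0.5068, -0.1122) m from its corners and (0.507, -0.1125) m from the pencil cross. They agree to about 1 mm. That is also about how far the finial fits spread.
- **Cap:** it stayed in place to within about 0.5 mm, and its angle is unchanged (80.4° before, 80.6° after).
- **Finial and bench:** the finial is upright. By eye, the scene picture shows the other cap, its finial and the rest of the bench as before.

**What didn't fully agree:** the cap sides measured 89.6–91 mm in most views instead of 92 mm, and one side came out at 88.7 mm. I put this down to calibration error; it should not affect the centring.

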